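# Walk the gluing weight round to face the fence

### The job

Walk the heavy cast weight round by pushing its corners from the side with the fingertips, until one of its long sides faces the wooden fence squarely, with a lane about 70 mm wide left between them for the box that is to be glued there and neither end of the weight sticking out past the fence. Do not pick it up, take it by its knob or press on its top, do not let it bump the fence, and leave the other things on the table as they are.

Things in the scene. Friction and masses are not known exactly. Their poses are not given: they have to be found in the camera images.
- weight: Loose grey concrete gluing weight, 0.74 to 0.97 kg: block 92 mm along its x, 140 mm along its y, 34 mm high, flat on the table, dry friction. A steel knob, 28 mm across, stands mid-top, up to 52 mm above the table. Origin: centre of the underside. Its long sides, at x = -46 and +46 mm, are alike: either may face the fence; it starts turned 38 to 90 degrees away from that, either way.
- fence: Fixed pale wooden bar, 300 mm long along its y, 32 mm thick, 35 mm high, with a black star knob (32 mm across, top 55 mm above the table) near each end. Origin at table level at the middle of its working face; its x axis points into the bar (which fills x = 0 to 32 mm), away from the robot. The weight lies on the side of negative x, nearer to the robot.
- tape_wide: Bystander: roll of masking tape lying flat, 96 mm across, 36 mm high; origin at the centre of the underside.
- tape_narrow: Bystander: roll of yellow tape lying flat, 80 mm across, 24 mm high; origin at the centre of the underside.
- tube_a: Bystander: short piece of cardboard tube standing upright behind the fence, 42 mm across, 55 mm high; origin at the centre of the underside.
- tube_b: Bystander: second short piece of cardboard tube standing upright behind the fence, 42 mm across, 55 mm high; origin at the centre of the underside.
- glue: Bystander: white glue jar with an orange cap, standing, 56 mm across, 60 mm high; origin at the centre of the underside.
- phone: Bystander: black phone lying flat, 148 mm along its x, 72 mm along its y, 9 mm high; origin at the centre of the underside.
- scissors: Bystander: scissors lying flat along their x, about 160 mm long and 70 mm wide over the black loops, 11 mm high; origin on the table near the pivot.
Things that resemble listed ones, but are neither listed nor needed, are in the scene too. What is shaped like the weight but turquoise or yellow is not meant.

How it is judged (in metres and radians):
On the way:
1. the weight is turned at least most of the way, a long side within 17 degrees of facing the fence, while lying flat (angle between the x axis of weight and the x axis of fence, either way round below 0.3 rad and height (world z) of weight below 0.006 m), for 0.1 s.
At the end, for the whole second after the job is handed in: A long side of the weight faces the fence, parallel within 5 degrees; the lane (the weight's centre to the fence's face, less 46 mm) is 55 to 85 mm; the weight's centre is within 82 mm of the fence's middle, measured along the fence; the weight lies flat on the table and at rest (angle between the x axis of weight and the x axis of fence, either way round below 0.087 rad and x of weight in the frame of fence between -0.131 and -0.101 m and y of weight in the frame of fence between -0.082 and 0.082 m and height (world z) of weight below 0.004 m and angle between weight's own z axis and vertical below 0.04 rad and linear speed of weight below 0.01 m/s); the robot touches nothing.
It fails at once if the weight was lifted (8 mm) or tipped (height (world z) of weight above 0.008 m or angle between weight's own z axis and vertical above 0.15 rad).
It fails at once if the weight was taken by its knob or pressed on its top (fingers pressing on it while the grasp point is over its top) (contact force between the fingers and weight above 1 N and x of the grasp point in the frame of weight between -0.028 and 0.028 m and y of the grasp point in the frame of weight between -0.052 and 0.052 m).
It fails at once if the weight bumped the fence (over 2 N) (contact force between weight and fence above 2 N).
It fails at once if a bystander was shifted by over 20 mm or tipped over (distance of any of tape_wide, tape_narrow, tube_a, tube_b, glue, phone, scissors from where it was at the start of the episode above 0.02 m or angle between any of tube_a, tube_b, glue's own z axis and vertical above 0.5 rad).
It also fails if it takes over 58 s, if anything falls off the work surface, if the arm or the gripper's body presses on something with over 40 N, if the wrist force passes 120 N, or if a joint passes its speed limit or range.

### The arm

A 6-joint arm with a two-finger parallel gripper is mounted at the origin on the work surface. World frame = base frame: x ahead of the robot, y to its left, z up, the work surface at z = 0. Lengths are in m, angles in degrees, forces in N, time in s.
With the tool pointing down it reaches from about 0.425 to 0.95 m from the base axis. Payload 14.7 kg.
Tool frame: the origin (TCP) lies at the very end of the fingers, on their centre line; the grasp point (between the pads) lies r.grip_depth behind it (r.grip_depth is the distance from the TCP to the grasp point, in m); z points along the fingers, y is the line along which they close (so a half turn about z gives the same grasp; the last joint's range is limited). The gripper opens to 85 mm and grips with 20 to 120 N. Pads are 22 mm wide; open, the fingers measure 114 mm over their backs; the gripper's body (76 mm by 85 mm) begins 54 mm behind the grasp point. The pads swing forward as they close: fully open they stand 13 mm farther back than shut.
Start: joints at [-71.196, 27.513, 91.461, -0, 61.026, -2.67], TCP at [0.238, -0.605, 0.231] pointing down, gripper open.
Joint ranges: [-157.49, 157.49], [-46.99, 117.5], [13.45, 153.17], [-89.5, 269.5], [5.16, 153.95], [-167.48, 167.48]. Speed limits (degrees/s): [108.29, 108.29, 136.94, 172.46, 172.46, 172.46].

### API

Orientations are given as a 3x3 rotation matrix whose columns are the frame's x, y, z axes.
In Python, from station import r, eyes, close_job gives the robot as it stands. The module is installed in compiled form; this text tells all that it offers.
- The arm moves only by the tool step_arm, never from a script. Its argument "deltas" is a list of rows, each a list of 7 numbers: the shift along the tool's x, y, z in units of 30 mm (1.0 is 30 mm), then the turn, a rotation vector about the tool's x, y, z in units of 5 degrees (1.0 is 5 degrees), then the finger opening in mm, from 0 to 85.4. In form: [[x, y, z, rx, ry, rz, fingers], ...]. A call has 1 to 8 rows; each row is the pose to reach, as a shift and turn from the pose commanded when the call began, along the tool's axes at that moment; what a row does not reach only later rows make up. A row lasts 1/8 s, in which the tool goes at most 62.5 mm and 10.7 degrees, less where a joint would pass 70% of its speed; a pose out of reach is approached as far as the arm can. A call with a gripper value outside its range is refused whole. The fingers move at their own pace and stop on an object; "newtons" is the grip in N (left out, the last holds). Time passes only in rows, so rows that repeat a pose let the fingers close. It gives the time, the measured TCP pose, the force, the opening and the grip force at its end, in the units of the state.
- r.observe(): the state, without advancing time (a new reading comes with each control period).
- eyes.read_camera(name): name is "side" or "top"; returns a dict with "pixels" (420x560x3 uint8, blue, green, red), "mtx" (3x3 intrinsics, pixels), "T" (4x4, takes a point from camera to world coordinates). Camera axes: x right, y down, z forward; pixel columns grow to the right and rows downward; lengths in m; the calibration is good to about 2 mm. A picture is of the moment at which its call begins. There is no depth.
- close_job(): hands the job in; it is judged then, once.
The state is a dict: "clock": time; "qpos": joint angles; "qvel": joint speeds; "tau": joint torques, N m; "tcp_pos": TCP position; "eef_rot": TCP orientation; "ft_force": force on the tool from outside, world axes, zero at the start; "moment": the same for the moment, N m; "width": finger opening in m; "grasp_force": force on a finger pad.
Only numpy, scipy, OpenCV 4.12 (cv2) and the standard library are available. Lean on these libraries where they do the work, as an engineer would, in place of code of your own. Each camera call takes 0.05 s, during which the arm holds its last target. There are 200 camera calls.

## Working session

There is one attempt and no reset: what is moved stays moved. The work goes in short steps, Python scripts to look and compute and a tool call to move; the robot and the scene stay as the last step left them, time stands still between calls to the robot, and variables do not carry over. Pictures are saved under pics/ and viewed, at most 10 in all, crops included, and the job is handed in when it is done.

Besides the shell and the picture viewer there is one more tool, called after "Emit:" as a command line: name --pt "numbers of a row" for each row, then --argument value for the rest. step_arm: Moves the arm, as the interface text tells. Its arguments: {"type":"object","properties":{"deltas":{"type":"array"},"newtons":{"type":"number"}},"required":["deltas"]}

```bash
mkdir -p pics; cat > h.py <<'E'
import numpy as np, cv2
from station import r, eyes, close_job
def shot(n):
    d=eyes.read_camera(n); return d['pixels'],np.array(d['mtx']),np.array(d['T'])
def ray(px,K,T,z):
    p=np.atleast_2d(px).astype(float); d=np.c_[p,np.ones(len(p))]@np.linalg.inv(K).T@T[:3,:3].T
    o=T[:3,3]; return o+d*((z-o[2])/d[:,2])[:,None]
def proj(P,K,T):
    P=np.atleast_2d(P); c=(P-T[:3,3])@T[:3,:3]; q=c@K.T; return q[:,:2]/q[:,2:]
E
python3 - <<'E'
from h import *
for n in('top','side'):
    i,K,T=shot(n); cv2.imwrite(f'pics/{n}0.png',i); np.savez(f'{n}0.npz',i=i,K=K,T=T); print(n,T.round(3).tolist(),K.round(1).tolist())
s=r.observe(); print(s['clock'],s['tcp_pos'],s['eef_rot'],s['width'],r.grip_depth)
E
```

```text
top [[-0.054, -0.975, 0.214, 0.334], [-0.999, 0.052, -0.016, 0.027], [0.004, -0.214, -0.977, 1.014], [0.0, 0.0, 0.0, 1.0]] [[424.0, 0.0, 282.7], [0.0, 424.0, 206.1], [0.0, 0.0, 1.0]]
side [[-0.999, -0.01, 0.04, 0.496], [-0.039, 0.496, -0.867, 1.126], [-0.011, -0.868, -0.496, 0.698], [0.0, 0.0, 0.0, 1.0]] [[520.5, 0.0, 275.6], [0.0, 520.5, 213.5], [0.0, 0.0, 1.0]]
0.1 [ 0.23784872 -0.60451221  0.23071274] [[ 9.30576169e-01  3.66098157e-01 -3.64694476e-04]
 [ 3.66098335e-01 -9.30575557e-01  1.06852204e-03]
 [ 5.18081852e-05 -1.12785519e-03 -9.99999363e-01]] 0.08518837090120192 0.0187
```

View pics/top0.png

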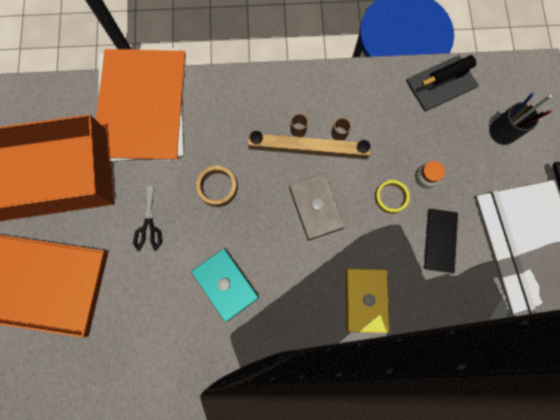

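View pics/side0.png

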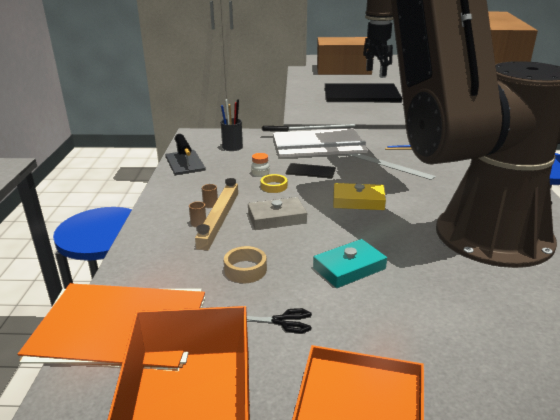

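The top view shows the weight at about (317,206), with its long axis pointing towards roughly (326,232). The fence runs from (249,140) to (370,151). The wide tape is at (216,185), the narrow tape at (393,196) and the glue at (432,174). Next I'll measure the weight and fence.

```bash
cat >> h.py <<'E'
def fence(i,K,T):
    h=cv2.cvtColor(i,cv2.COLOR_BGR2HSV); m=cv2.inRange(h,(10,70,120),(28,255,255)); m[:125]=0;m[160:]=0;m[:,:245]=0;m[:,375:]=0
    m=cv2.morphologyEx(m,cv2.MORPH_CLOSE,np.ones((5,5)))
    c=max(cv2.findContours(m,0,2)[0],key=cv2.contourArea); return c,m
def weight(i,K,T,c0=(317,206),R=45,z=.034):
    g=cv2.GaussianBlur(i,(3,3),0).astype(int).mean(2); x,y=c0
    m=np.zeros(g.shape,np.uint8); roi=g[y-R:y+R,x-R:x+R].astype(np.uint8)
    t,mm=cv2.threshold(roi,0,255,cv2.THRESH_OTSU); m[y-R:y+R,x-R:x+R]=mm
    m=cv2.morphologyEx(m,cv2.MORPH_OPEN,np.ones((5,5)))
    n,l,st,ce=cv2.connectedComponentsWithStats(m); k=1+np.argmax(st[1:,4])
    c=max(cv2.findContours((l==k).astype(np.uint8),0,2)[0],key=cv2.contourArea)
    P=ray(c[:,0,:],K,T,z)[:,:2]; return c,cv2.minAreaRect((P*1000).astype(np.float32)),t
E
python3 - <<'E'
from h import *
d=np.load('top0.npz'); i,K,T=d['i'],d['K'],d['T']
c,m=fence(i,K,T); P=(ray(c[:,0,:],K,T,.035)[:,:2]*1000).astype(np.float32)
b=cv2.minAreaRect(P); print('fence',b,cv2.boxPoints(b))
w,b,t=weight(i,K,T); print('w',b,t,cv2.boxPoints(b))
v=i.copy(); cv2.drawContours(v,[c,w],-1,(0,0,255),1); cv2.imwrite('pics/v1.png',cv2.resize(v[110:270,180:450],None,fx=2.9,fy=2.9,interpolation=2))
for n,p in dict(wide=(216,185,.036),nar=(393,196,.024),glue=(432,172,.06),knob=(317,204,.052),k1=(256,137,.055),k2=(364,146,.055)).items(): print(n,ray(p[:2],K,T,p[2]).round(3))
E
```

```text
fence ((701.22900390625, -61.540863037109375), (299.71002197265625, 33.504207611083984), 81.93077850341797) [[ 663.6077   -207.5607  ]
 [ 696.7802   -212.26367 ]
 [ 738.8503     84.47897 ]
 [ 705.6778     89.181946]]
w ((547.92626953125, -71.185791015625), (215.79754638671875, 216.00213623046875), 86.97828674316406) 107.0 [[ 434.38757  -173.24133 ]
 [ 650.08936  -184.62775 ]
 [ 661.46497    30.869751]
 [ 445.76318    42.256165]]
wide [[0.608 0.167 0.036]]
nar [[ 0.561 -0.255  0.024]]
glue [[ 0.606 -0.343  0.06 ]]
knob [[ 0.545 -0.069  0.052]]
k1 [[0.717 0.066 0.055]]
k2 [[ 0.68  -0.191  0.055]]
```

View pics/v1.png

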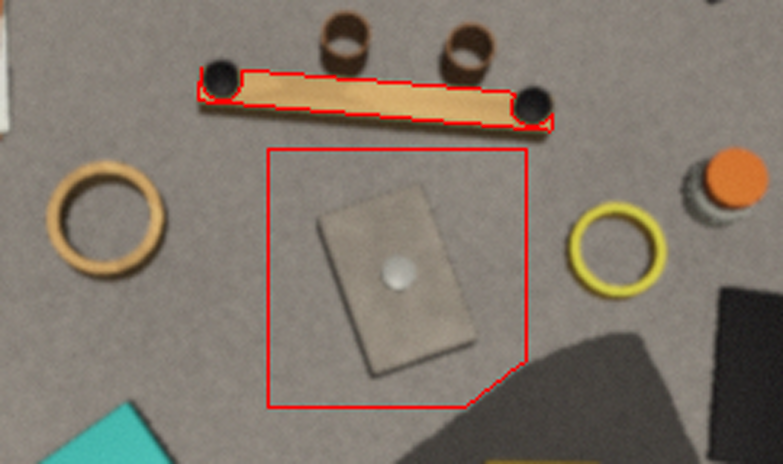

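```bash
cat >> h.py <<'E'
def weight2(i,K,T,c0,R=55,z=.034):
    # block is warmer than table: Lab b channel
    x,y=c0; g=cv2.GaussianBlur(cv2.cvtColor(i,cv2.COLOR_BGR2LAB),(5,5),0)[:,:,2]
    roi=g[y-R:y+R,x-R:x+R]; m=np.zeros(g.shape,np.uint8); t,mm=cv2.threshold(roi,0,255,cv2.THRESH_OTSU); m[y-R:y+R,x-R:x+R]=mm
    return m,t,roi
FO=np.array([.6846,-.0592]); FX=np.array([.990,-.140]); FY=np.array([.140,.990])
def inF(p): d=np.asarray(p)[:2]-FO; return np.array([d@FX,d@FY])
def pose(cs):
    """4 world corners in order A,B (far end), C,D (near end); long axis = far mid - near mid"""
    cs=np.asarray(cs)[:,:2]; c=cs.mean(0); e=cs[:2].mean(0)-cs[2:].mean(0); a=np.degrees(np.arctan2(e[1],e[0]))
    return c,a,np.linalg.norm(e),[np.linalg.norm(cs[k]-cs[k-1]) for k in range(4)]
E
python3 - <<'E'
from h import *
d=np.load('top0.npz'); i,K,T=d['i'],d['K'],d['T']
cs=np.array([(318,220),(422,184),(475,342),(373,372)])/2.9+(180,110)
P=ray(cs,K,T,.034); c,a,L,s=pose(P); print(P.round(3),c,a,L,np.round(s,3),inF(c),'knob',inF(ray((317,204),K,T,.052)[0]), ray(np.array((399,269))/2.9+(180,110),K,T,.05))
m,t,roi=weight2(i,K,T,(317,206)); print(t,roi.min(),roi.max())
s=np.load('side0.npz')
lab=cv2.cvtColor(i,cv2.COLOR_BGR2LAB); print(lab[206,305],lab[190,318],lab[225,320],lab[215,260],lab[170,300],lab[220,360])
v=cv2.resize(m[110:270,180:450],None,fx=1.4,fy=1.4); w=cv2.resize(s['i'][150:290,180:400],None,fx=2.5,fy=2.5,interpolation=2)
o=np.zeros((600,600,3),np.uint8);o[:350,:550]=w;o[360:360+224,:378]=v[:,:,None]; cv2.imwrite('pics/v2.png',o)
E
```

```text
[[ 0.597 -0.008  0.034]
 [ 0.623 -0.096  0.034]
 [ 0.489 -0.129  0.034]
 [ 0.469 -0.045  0.034]] [ 0.54433837 -0.0696535 ] 14.797648070756349 0.1360957011204179 [0.134 0.092 0.139 0.086] [-0.13739552 -0.02998559] knob [-0.1367022  -0.02885656] [[ 0.54851116 -0.07040838  0.05      ]]
142.0 130 163
[146 129 137] [143 129 136] [148 131 135] [146 129 134] [137 129 133] [141 128 133]
```

View pics/v2.png

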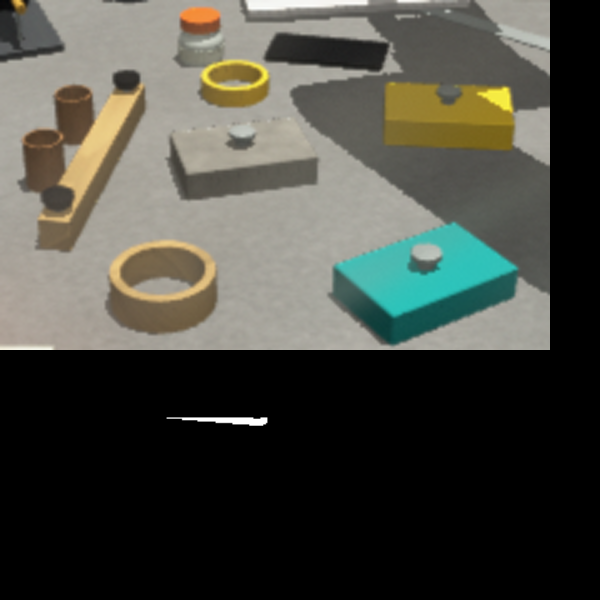

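Hand-read corners give sides of 136 and 89 mm, which fits the block. The weight's centre is (0.546,-0.070) and its long axis is at about 15°; it needs about 82°, so 65° CCW. I'll push the far end from the right first, then the near end from the left.

```bash
cat >> h.py <<'E'
def to(*pts):
    s=r.observe(); R=np.array(s['eef_rot']); p=np.array(s['tcp_pos'])
    print('t',round(s['clock'],2),'tcp',p.round(4),'yaw_y',round(np.degrees(np.arctan2(R[1,1],R[0,1])),1))
    for q in pts: print(q,(R.T@(np.array(q)-p)/.03).round(2))
E
python3 -c "
from h import *
to((.627,-.137,.10),(.627,-.137,.012))"
```

```text
t 0.1 tcp [ 0.2378 -0.6045  0.2307] yaw_y -68.5
(0.627, -0.137, 0.1) [17.78 -9.75  4.37]
(0.627, -0.137, 0.012) [17.78 -9.74  7.3 ]
```

Emit:
step_arm --pt "17.78 -9.75 4.4 0 0 0 0" --pt "17.78 -9.75 4.4 0 0 0 0" --pt "17.78 -9.75 4.4 0 0 0 0" --pt "17.78 -9.75 4.4 0 0 0 0" --pt "17.78 -9.75 4.4 0 0 0 0" --pt "17.78 -9.75 4.4 0 0 0 0" --pt "17.78 -9.75 4.4 0 0 0 0" --pt "17.78 -9.75 4.4 0 0 0 0" --newtons 60

```text
clock: 1.1
tcp_pos: [0.5517, -0.2276, 0.1247]
eef_rot: [[0.931, 0.366, -0.0], [0.366, -0.931, 0.0], [-0.0, -0.0, -1.0]]
ft_force: [0.8, -0.8, 0.5]
width: 0.0001
grasp_force: 0.0
```

Emit:
step_arm --pt "0 0 0 0 0 0 0"

```text
clock: 1.23
tcp_pos: [0.5523, -0.2257, 0.124]
eef_rot: [[0.929, 0.37, -0.001], [0.37, -0.929, 0.001], [-0.001, -0.001, -1.0]]
ft_force: [-0.1, -0.2, 0.1]
width: 0.0002
grasp_force: 0.0
```

```bash
python3 -c "
from h import *
to((.627,-.137,.10),(.627,-.137,.012))"
```

```text
t 1.23 tcp [ 0.5523 -0.2257  0.124 ] yaw_y -68.3
(0.627, -0.137, 0.1) [ 3.41 -1.82  0.8 ]
(0.627, -0.137, 0.012) [ 3.41 -1.82  3.73]
```

Emit:
step_arm --pt "3.4 -1.8 0.8 0 0 0 0" --pt "3.4 -1.8 0.8 0 0 0 0" --pt "3.4 -1.8 0.8 0 0 0 0" --pt "3.4 -1.8 2.2 0 0 0 0" --pt "3.4 -1.8 3.4 0 0 0 0" --pt "3.4 -1.8 3.7 0 0 0 0" --pt "3.4 -1.8 3.7 0 0 0 0"

```text
clock: 2.1
tcp_pos: [0.6254, -0.1426, 0.0145]
eef_rot: [[0.931, 0.365, -0.001], [0.365, -0.931, 0.0], [-0.0, -0.0, -1.0]]
ft_force: [0.7, 0.1, -0.4]
width: 0.0003
grasp_force: 0.0
```

```bash
python3 - <<'E'
from h import *
to((.616,-.098,.012),(.613,-.085,.012),(.605,-.06,.012))
a=shot('top')[0][110:270,180:450]; b=shot('side')[0][150:290,180:400]
o=np.zeros((600,800,3),np.uint8); o[:300,:506]=cv2.resize(a,(506,300),interpolation=2); o[300:,:471]=cv2.resize(b,(471,300),interpolation=2); cv2.imwrite('pics/v3.png',o)
E
```

```text
t 2.1 tcp [ 0.6254 -0.1426  0.0145] yaw_y -68.6
(0.616, -0.098, 0.012) [ 0.25 -1.5   0.08]
(0.613, -0.085, 0.012) [ 0.31 -1.94  0.08]
(0.605, -0.06, 0.012) [ 0.37 -2.81  0.09]
```

View pics/v3.png

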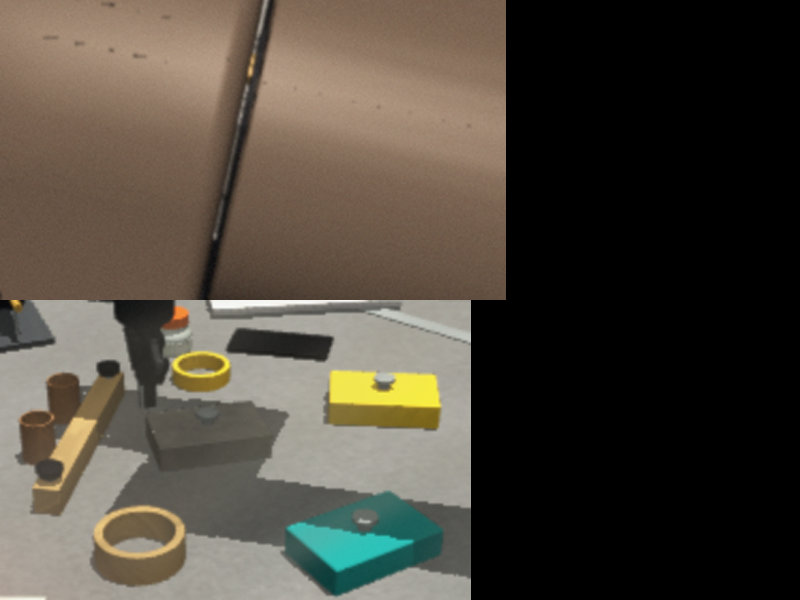

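The top view is fully blocked by the arm. In the side view the fingertip is behind the weight's right side near its far end, at about crop (148,400). Pushing gently towards +y.

Emit:
step_arm --pt "0.05 -0.5 0.1 0 0 0 0" --pt "0.12 -0.9 0.1 0 0 0 0" --pt "0.15 -1.1 0.1 0 0 0 0" --pt "0.18 -1.3 0.1 0 0 0 0" --pt "0.2 -1.5 0.1 0 0 0 0" --pt "0.2 -1.5 0.1 0 0 0 0"

```text
clock: 2.95
tcp_pos: [0.6149, -0.0973, 0.0114]
eef_rot: [[0.93, 0.366, -0.0], [0.366, -0.93, 0.0], [0.0, -0.0, -1.0]]
ft_force: [1.0, -0.5, 0.7]
width: 0.0
grasp_force: 0.1
```

```bash
cat >> h.py <<'E'
def side(name,x0=180,y0=150,w=220,h=140,f=3.6):
    i,K,T=shot('side'); np.savez('side.npz',i=i,K=K,T=T); cv2.imwrite(name,cv2.resize(i[y0:y0+h,x0:x0+w],None,fx=f,fy=f,interpolation=2))
E
python3 - <<'E'
from h import *
to((.603,-.06,.012)); side('pics/v4.png')
E
```

```text
t 2.95 tcp [ 0.6149 -0.0973  0.0114] yaw_y -68.5
(0.603, -0.06, 0.012) [ 0.09 -1.3  -0.02]
```

View pics/v4.png

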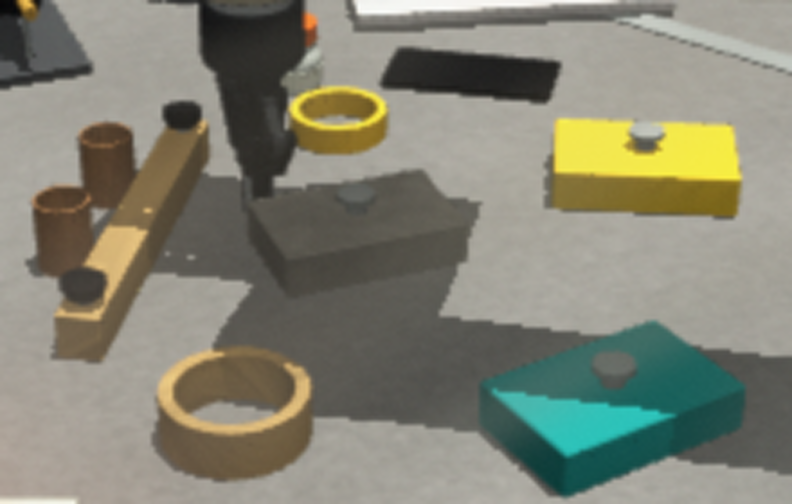

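```bash
python3 - <<'E'
from h import *
d=np.load('side.npz'); i,K,T=d['i'],d['K'],d['T']
q=lambda L:np.array(L)/3.6+(180,150)
P=ray(q([(288,263),(248,205),(425,171),(479,203)]),K,T,.034); print(P.round(3)); c,a,L,s=pose(P); print(c,a,L,np.round(s,3),inF(c))
print('knob',ray(q([(355,190)]),K,T,.052)); print('tip',ray(q([(262,205)]),K,T,.0))
h=cv2.cvtColor(i,cv2.COLOR_BGR2HSV); 
for p in [(330,235),(400,190),(300,280),(380,270),(230,205),(350,310),(420,120),(510,250)]:
    x,y=q([p])[0].astype(int); print(p,i[y-1:y+2,x-1:x+2].reshape(-1,3).mean(0).round(0))
E
```

```text
[[ 0.586  0.013  0.034]
 [ 0.621 -0.069  0.034]
 [ 0.491 -0.125  0.034]
 [ 0.452 -0.076  0.034]]
[ 0.53747389 -0.0641406 ] 28.64098341606911 0.15003233333623964 [0.161 0.089 0.141 0.063] [-0.14496316 -0.02548885]
knob [[ 0.54189525 -0.06064623  0.052     ]]
tip [[ 0.61628812 -0.13059302  0.        ]]
(330, 235) [75. 84. 87.]
(400, 190) [79. 87. 91.]
(300, 280) [65. 72. 75.]
(380, 270) [70. 78. 80.]
(230, 205) [83. 89. 92.]
(350, 310) [82. 89. 91.]
(420, 120) [159. 167. 169.]
(510, 250) [155. 165. 167.]
```

The good corners agree on 23°, with the centre at about (0.541,-0.058). I'll push about 10° more here, then back off and lift.

Emit:
step_arm --pt "-0.02 -0.2 0 0 0 0 0" --pt "-0.04 -0.4 0 0 0 0 0" --pt "-0.06 -0.6 0 0 0 0 0" --pt "-0.06 -0.6 0 0 0 0 0" --pt "0 0.2 0 0 0 0 0" --pt "0 0.6 -1.5 0 0 0 0" --pt "0 0.6 -3.4 0 0 0 0" --pt "0 0.6 -4 0 0 0 0"

```text
clock: 4.0
tcp_pos: [0.6234, -0.1161, 0.1347]
eef_rot: [[0.931, 0.365, 0.004], [0.365, -0.931, -0.001], [0.004, 0.002, -1.0]]
ft_force: [0.5, 0.2, -0.5]
width: -0.0003
grasp_force: 0.0
```

```bash
python3 - <<'E'
from h import *
side('pics/v5.png'); to((.42,-.07,.13))
E
```

```text
t 4.05 tcp [ 0.6235 -0.1159  0.1355] yaw_y -68.6
(0.42, -0.07, 0.13) [-5.76 -3.91  0.15]
```

View pics/v5.png

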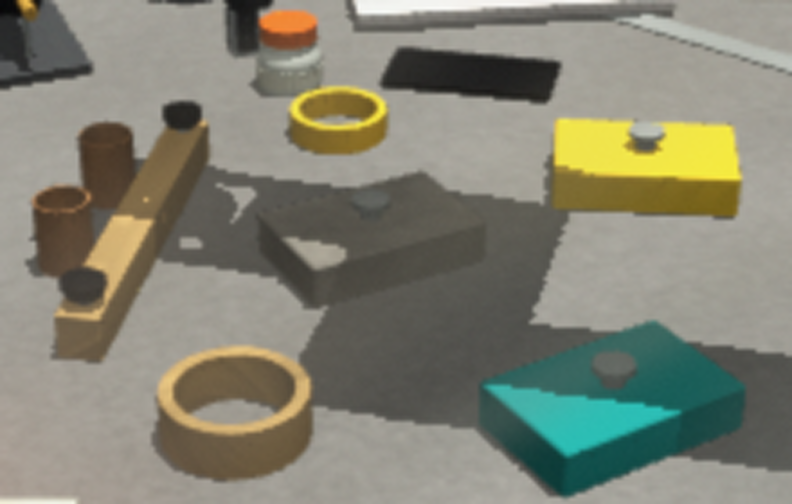

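```bash
python3 - <<'E'
from h import *
d=np.load('side.npz'); i,K,T=d['i'],d['K'],d['T']
q=lambda L:np.array(L)/3.6+(180,150)
P=ray(q([(315,273),(258,216),(425,174),(486,222)]),K,T,.034); c,a,L,s=pose(P); print(P.round(3),c,a,L,np.round(s,3),inF(c))
print('knob',ray(q([(371,196)]),K,T,.052))
a=np.radians(a); u=np.array([np.cos(a),np.sin(a)]); l=np.array([-u[1],u[0]])
for al,g in ((-.060,.06),(-.06,.017)): print(c+al*u+(.046+g)*l)
E
```

```text
[[ 0.567  0.026  0.034]
 [ 0.612 -0.053  0.034]
 [ 0.491 -0.12   0.034]
 [ 0.447 -0.047  0.034]] [ 0.52936499 -0.04861192] 30.322439027552463 0.13883252570702703 [0.14  0.091 0.138 0.085] [-0.15516499 -0.0112507 ]
knob [[ 0.53011583 -0.05188039  0.052     ]]
[0.42405735 0.01259511]
[ 0.44576657 -0.0245224 ]
```

```bash
python3 - <<'E'
from h import *
to((.437,.001,.13),(.437,.001,.012))
E
```

```text
t 4.05 tcp [ 0.6235 -0.1159  0.1355] yaw_y -68.6
(0.437, 0.001, 0.13) [-4.36 -5.9   0.15]
(0.437, 0.001, 0.012) [-4.38 -5.91  4.08]
```

Emit:
step_arm --pt "-4.36 -5.9 0.1 0 0 -1.8 0" --pt "-4.36 -5.9 0.1 0 0 -1.8 0" --pt "-4.36 -5.9 0.1 0 0 -1.8 0" --pt "-4.36 -5.9 0.1 0 0 -1.8 0" --pt "-4.36 -5.9 0.1 0 0 -1.8 0" --pt "-4.36 -5.9 2 0 0 -1.8 0" --pt "-4.36 -5.9 3.5 0 0 -1.8 0" --pt "-4.36 -5.9 4.05 0 0 -1.8 0"

```text
clock: 5.05
tcp_pos: [0.4345, 0.0017, 0.0069]
eef_rot: [[0.862, 0.507, -0.003], [0.507, -0.862, 0.0], [-0.003, -0.002, -1.0]]
ft_force: [-0.0, 0.3, -0.5]
width: -0.0001
grasp_force: 0.0
```

```bash
cat >> h.py <<'E'
def arc(c,a,al,gap,sgn,phis,rho=.036,half=.017):
    """tip poses pushing side sgn(+1 left) at al along axis; phis deg turned; rows printed as tool deltas"""
    s=r.observe(); R=np.array(s['eef_rot']); p=np.array(s['tcp_pos']); A=np.radians(a)
    u=np.array([np.cos(A),np.sin(A)]); l=np.array([-u[1],u[0]]); C=np.array(c)+(-np.sign(al))*rho*u
    for f in phis:
        F=np.radians(f); M=np.array([[np.cos(F),-np.sin(F)],[np.sin(F),np.cos(F)]])
        rel=np.array(c)-C+al*u+sgn*(.046+half+gap)*l; q=C+M@rel
        yaw=a+f-90*sgn-np.degrees(np.arctan2(R[1,1],R[0,1]))
        print(f,q.round(4),(R.T@(np.r_[q,.012]-p)/.03).round(2),'rz',round(-yaw/5,2))
E
python3 - <<'E'
from h import *
to(); print(inF(r.observe()['tcp_pos']))
arc((.530,-.050),30.3,-.055,.005,1,[0]); arc((.530,-.050),30.3,-.055,0,1,[0,5,10,15,20,25,30])
E
```

```text
t 5.05 tcp [0.4345 0.0017 0.0069] yaw_y -59.6
[-0.25608748  0.0253274 ]
0 [ 0.4482 -0.019 ] [ 0.04  0.83 -0.17] rz 0.03
0 [ 0.4507 -0.0234] [ 0.04  0.99 -0.17] rz 0.03
5 [ 0.4504 -0.033 ] [-0.13  1.27 -0.17] rz -0.97
10 [ 0.4509 -0.0426] [-0.28  1.55 -0.17] rz -1.97
15 [ 0.4523 -0.0522] [-0.4   1.85 -0.17] rz -2.97
20 [ 0.4545 -0.0616] [-0.5   2.16 -0.17] rz -3.97
25 [ 0.4575 -0.0708] [-0.57  2.47 -0.17] rz -4.97
30 [ 0.4613 -0.0797] [-0.61  2.79 -0.17] rz -5.97
```

Emit:
step_arm --pt "0.04 0.83 -0.15 0 0 0 0" --pt "0.0 1.0 -0.15 0 0 0 0" --pt "-0.13 1.27 -0.15 0 0 -1 0" --pt "-0.28 1.55 -0.15 0 0 -2 0" --pt "-0.4 1.85 -0.15 0 0 -3 0" --pt "-0.5 2.16 -0.15 0 0 -4 0" --pt "-0.57 2.47 -0.15 0 0 -5 0" --pt "-0.57 2.47 -0.15 0 0 -5 0"

```text
clock: 6.05
tcp_pos: [0.4579, -0.0707, 0.014]
eef_rot: [[0.568, 0.823, -0.0], [0.823, -0.568, 0.0], [-0.0, -0.0, -1.0]]
ft_force: [0.5, 0.4, 0.2]
width: 0.0003
grasp_force: 0.0
```

Emit:
step_arm --pt "0 -0.5 -0.2 0 0 0 0" --pt "0 -1 -2 0 0 0 0" --pt "0 -1 -4 0 0 0 0" --pt "0 -1 -5 0 0 0 0" --pt "0 -1 -5 0 0 0 0"

```text
clock: 6.68
tcp_pos: [0.4336, -0.0526, 0.1665]
eef_rot: [[0.567, 0.823, 0.004], [0.823, -0.567, -0.001], [0.002, 0.004, -1.0]]
ft_force: [-0.0, -0.1, -0.8]
width: -0.0001
grasp_force: 0.0
```

```bash
python3 - <<'E'
from h import *
to(); side('pics/v6.png')
E
```

```text
t 6.67 tcp [ 0.4336 -0.0526  0.1665] yaw_y -34.6
```

View pics/v6.png

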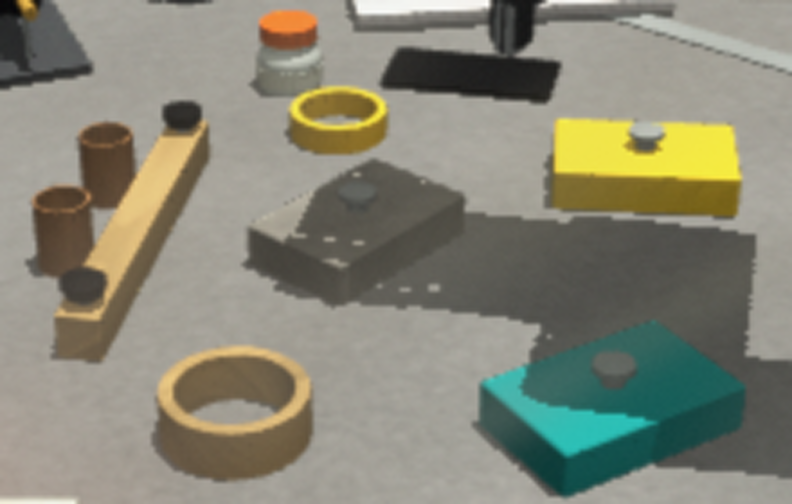

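```bash
python3 - <<'E'
from h import *
d=np.load('side.npz'); i,K,T=d['i'],d['K'],d['T']
q=lambda L:np.array(L)/3.6+(180,150)
P=ray(q([(344,267),(248,230),(375,160),(465,200)]),K,T,.034); c,a,L,s=pose(P); print(P.round(3),c,a,L,np.round(s,3),inF(c))
print('knob',ray(q([(357,187)]),K,T,.052),inF(ray(q([(357,187)]),K,T,.052)[0]))
k=ray(q([(357,187)]),K,T,.052)[0,:2]; c=(c+k)/2
arc(c,a,-.055,.02,1,[0]); arc(c,a,-.055,0,1,[0,5,10,15,20,25,30])
E
```

```text
[[ 0.547  0.017  0.034]
 [ 0.618 -0.032  0.034]
 [ 0.53  -0.142  0.034]
 [ 0.462 -0.08   0.034]] [ 0.53902368 -0.0591883 ] 50.07737599463908 0.13473299530335292 [0.129 0.087 0.14  0.092] [-0.1441222 -0.0203691]
knob [[ 0.54060529 -0.06520689  0.052     ]] [-0.1417138  -0.02610608]
0 [ 0.4409 -0.0511] [0.19 0.18 5.1 ] rz 1.07
0 [ 0.4562 -0.0639] [0.12 0.85 5.1 ] rz 1.07
5 [ 0.4592 -0.0731] [-0.07  1.1   5.1 ] rz 0.07
10 [ 0.4629 -0.082 ] [-0.24  1.37  5.1 ] rz -0.93
15 [ 0.4674 -0.0906] [-0.39  1.66  5.1 ] rz -1.93
20 [ 0.4727 -0.0987] [-0.52  1.95  5.1 ] rz -2.93
25 [ 0.4786 -0.1063] [-0.61  2.26  5.11] rz -3.93
30 [ 0.4852 -0.1134] [-0.68  2.58  5.11] rz -4.93
```

```bash
python3 - <<'E'
from h import *
c=(.540,-.062);a=52
arc(c,a,-.042,.025,1,[0]); arc(c,a,-.042,0,1,[0,5,10,15,20,25,28,30],rho=.048)
E
```

```text
0 [ 0.4448 -0.0409] [0.54 0.1  5.1 ] rz 0.69
0 [ 0.4645 -0.0563] [0.49 0.93 5.1 ] rz 0.69
5 [ 0.4677 -0.0653] [0.3  1.19 5.1 ] rz -0.31
10 [ 0.4717 -0.0741] [0.14 1.46 5.1 ] rz -1.31
15 [ 0.4764 -0.0824] [-0.    1.75  5.1 ] rz -2.31
20 [ 0.4818 -0.0903] [-0.11  2.05  5.11] rz -3.31
25 [ 0.4879 -0.0977] [-0.2   2.35  5.11] rz -4.31
28 [ 0.4919 -0.1019] [-0.24  2.54  5.11] rz -4.91
30 [ 0.4946 -0.1045] [-0.26  2.67  5.11] rz -5.31
```

Emit:
step_arm --pt "0.5 0 1.5 0 0 0 0" --pt "0.5 0 3.3 0 0 0 0" --pt "0.5 0 4.8 0 0 0 0" --pt "0.5 0 5.1 0 0 0 0" --pt "0.5 0 5.1 0 0 0 0"

```text
clock: 7.35
tcp_pos: [0.4407, -0.0405, 0.011]
eef_rot: [[0.567, 0.824, -0.002], [0.824, -0.567, 0.0], [-0.001, -0.002, -1.0]]
ft_force: [-0.1, 0.9, -1.3]
width: 0.0001
grasp_force: 0.0
```

Emit:
step_arm --pt "0 0.7 0 0 0 0.7 0" --pt "0 0.93 0 0 0 0.7 0" --pt "-0.2 1.19 0 0 0 -0.3 0" --pt "-0.36 1.46 0 0 0 -1.3 0" --pt "-0.5 1.75 0 0 0 -2.3 0" --pt "-0.6 2.05 0 0 0 -3.3 0" --pt "-0.7 2.35 0 0 0 -4.3 0" --pt "-0.7 2.35 0 0 0 -4.3 0"

```text
clock: 8.35
tcp_pos: [0.4879, -0.0983, 0.0123]
eef_rot: [[0.225, 0.974, 0.001], [0.974, -0.225, -0.0], [-0.0, 0.001, -1.0]]
ft_force: [0.9, 0.4, 0.4]
width: -0.0002
grasp_force: 0.1
```

Emit:
step_arm --pt "0 -0.5 -0.2 0 0 0 0" --pt "0 -1 -2 0 0 0 0" --pt "0 -1 -4 0 0 0 0" --pt "0 -1 -5 0 0 0 0" --pt "0 -1 -5 0 0 0 0"

```text
clock: 8.98
tcp_pos: [0.4589, -0.0911, 0.1638]
eef_rot: [[0.226, 0.974, 0.005], [0.974, -0.226, -0.001], [-0.0, 0.005, -1.0]]
ft_force: [0.0, -0.1, -1.1]
width: -0.0003
grasp_force: 0.0
```

```bash
python3 - <<'E'
from h import *
to(); side('pics/v7.png')
E
```

```text
t 8.97 tcp [ 0.4589 -0.0911  0.1638] yaw_y -13.1
```

View pics/v7.png

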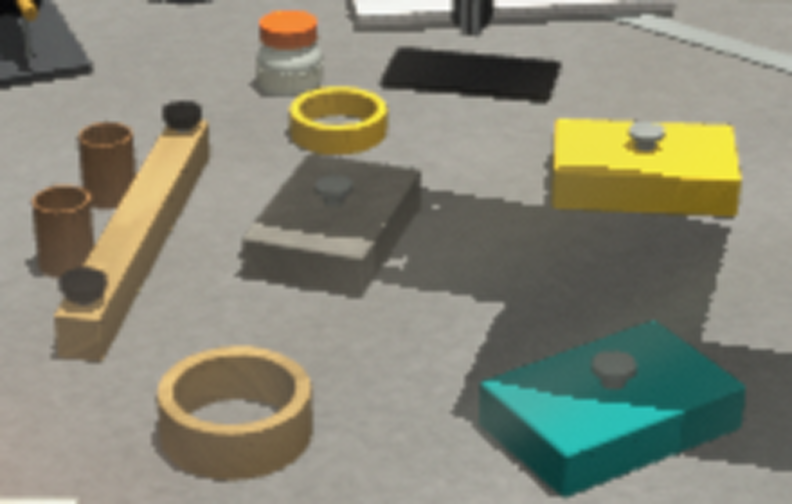

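```bash
cat > m.py <<'E'
from h import *
d=np.load('side.npz'); i,K,T=d['i'],d['K'],d['T']
q=lambda L:np.array(L)/3.6+(180,150)
P=ray(q([(361,257),(245,238),(308,155),(421,171)]),K,T,.034)
c,a,L,s=pose(P); print(P.round(3),c,a,L,np.round(s,3),inF(c))
ed=lambda p,q:np.degrees(np.arctan2(*(p-q)[1::-1]));print(ed(P[0],P[3]),ed(P[1],P[2]),ed(P[1],P[0])+90,ed(P[2],P[3])+90)
k=ray(q([(333,183)]),K,T,.052)[0];print('knob',k,inF(k))
# fence by same camera: top face edge near the robot
F=ray(q([(101,316),(209,126)]),K,T,.035)
print('fence near edge',F.round(3),ed(F[0],F[1]),[inF(f) for f in F])
E
python3 m.py
```

```text
[[ 0.536  0.004  0.034]
 [ 0.619 -0.021  0.034]
 [ 0.581 -0.149  0.034]
 [ 0.494 -0.125  0.034]] [ 0.55750223 -0.07276997] 72.91823531845549 0.13406977097648798 [0.135 0.087 0.133 0.09 ] [-0.123927   -0.03122796]
72.18109691886612 73.66234440970531 73.42832157291912 74.21048376385004
knob [ 0.55823952 -0.07096113  0.052     ] [-0.12345032 -0.02933399]
fence near edge [[ 0.705  0.086  0.035]
 [ 0.662 -0.195  0.035]] 81.30790386597108 [array([4.71141046e-05, 1.46131522e-01]), array([-0.00314079, -0.13790588])]
```

```bash
python3 - <<'E'
from h import *
print(r.observe()['qpos']); to((.4675,-.0588,.12),(.4675,-.0588,.006))
E
```

```text
[-1.49540604e+01  1.84315308e+01  1.19059901e+02  3.60940141e-03
  4.23751129e+01 -1.89824658e+00]
t 9.03 tcp [ 0.4582 -0.091   0.1623] yaw_y -13.1
(0.4675, -0.0588, 0.12) [1.12 0.06 1.41]
(0.4675, -0.0588, 0.006) [1.12 0.05 5.21]
```

The weight is at 73°, with its centre 123 mm from the fence face. I'll open the fingers and use both tips as a straight pusher parallel to the fence, to square it and move it the last few millimetres.

Emit:
step_arm --pt "0.5 0 0 0 0 2 85" --pt "0.9 0 0 0 0 4 85" --pt "1.12 0.06 0 0 0 6 85" --pt "1.12 0.06 0 0 0 8 85" --pt "1.12 0.06 0.5 0 0 10 85" --pt "1.12 0.06 1 0 0 12 85" --pt "1.12 0.06 1.4 0 0 14 85" --pt "1.12 0.06 1.4 0 0 16 85"

```text
clock: 10.02
tcp_pos: [0.4657, -0.0584, 0.1171]
eef_rot: [[0.998, -0.059, -0.004], [-0.059, -0.998, 0.001], [-0.004, -0.001, -1.0]]
ft_force: [1.7, 0.5, -0.0]
width: 0.0852
grasp_force: 0.0
```

Emit:
step_arm --pt "0 0 0 0 0 1 85" --pt "0 0 0 0 0 1 85"

```text
clock: 10.28
tcp_pos: [0.4665, -0.0586, 0.1182]
eef_rot: [[0.99, -0.139, -0.002], [-0.139, -0.99, 0.0], [-0.002, -0.0, -1.0]]
ft_force: [0.9, 0.5, 0.4]
width: 0.0851
grasp_force: 0.0
```

```bash
python3 - <<'E'
from h import *
to((.4675,-.0588,.006),(.5091,-.0647,.006))
E
```

```text
t 10.28 tcp [ 0.4665 -0.0586  0.1182] yaw_y -98.0
(0.4675, -0.0588, 0.006) [0.04 0.   3.74]
(0.5091, -0.0647, 0.006) [1.44 0.   3.74]
```

Emit:
step_arm --pt "0 0 1.5 0 0 0 85" --pt "0 0 2.8 0 0 0 85" --pt "0 0 3.5 0 0 0 85" --pt "0 0 3.65 0 0 0 85" --pt "0 0 3.65 0 0 0 85"

```text
clock: 10.9
tcp_pos: [0.4676, -0.0589, 0.0098]
eef_rot: [[0.99, -0.139, -0.001], [-0.139, -0.99, 0.0], [-0.001, -0.0, -1.0]]
ft_force: [0.6, 0.1, -0.0]
width: 0.0854
grasp_force: 0.0
```

Emit:
step_arm --pt "0.3 0 0 0 0 0 85" --pt "0.55 0 0 0 0 0 85" --pt "0.75 0 0 0 0 0 85" --pt "0.95 0 0 0 0 0 85" --pt "1.1 0 0 0 0 0 85" --pt "1.25 0 0 0 0 0 85" --pt "1.4 0 0 0 0 0 85" --pt "1.4 0 0 0 0 0 85"

```text
clock: 11.9
tcp_pos: [0.5092, -0.0649, 0.0096]
eef_rot: [[0.99, -0.14, -0.001], [-0.14, -0.99, 0.0], [-0.001, -0.0, -1.0]]
ft_force: [-1.8, -1.5, 0.2]
width: 0.0849
grasp_force: 1.0
```

Emit:
step_arm --pt "-0.3 0 0 0 0 0 85" --pt "-1 0 0 0 0 0 85" --pt "-1 0 -2 0 0 0 85" --pt "-1 0 -4 0 0 0 85" --pt "-1 0 -5 0 0 0 85" --pt "-1 0 -5 0 0 0 85"

```text
clock: 12.65
tcp_pos: [0.4808, -0.0608, 0.162]
eef_rot: [[0.99, -0.139, 0.005], [-0.139, -0.99, -0.001], [0.005, 0.0, -1.0]]
ft_force: [-0.1, 0.7, -0.7]
width: 0.0849
grasp_force: 0.0
```

```bash
python3 - <<'E'
from h import *
to(); side('pics/v8.png')
E
```

```text
t 12.65 tcp [ 0.4808 -0.0608  0.162 ] yaw_y -98.0
```

View pics/v8.png

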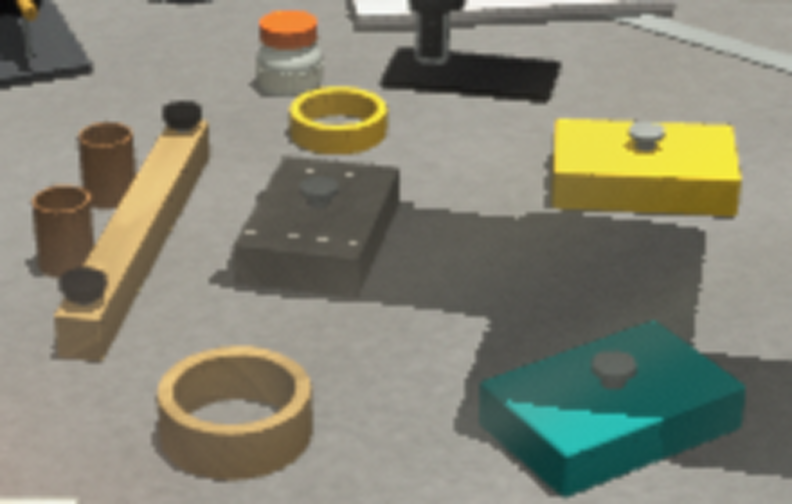

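```bash
sed -i 's/(361,257),(245,238),(308,155),(421,171)/(358,254),(235,244),(285,157),(400,168)/; s/(333,183)/(319,184)/' m.py; python3 m.py
```

```text
[[ 0.538 -0.     0.034]
 [ 0.625 -0.012  0.034]
 [ 0.599 -0.145  0.034]
 [ 0.51  -0.129  0.034]] [ 0.56798122 -0.07186611] 78.34819458764417 0.1336210520117609 [0.132 0.088 0.136 0.09 ] [-0.11367934 -0.02886607]
77.92153352271399 78.76235791482874 82.11487312719551 79.50374209606262
knob [ 0.56833355 -0.06924197  0.052     ] [-0.11369791 -0.02621885]
fence near edge [[ 0.705  0.086  0.035]
 [ 0.662 -0.195  0.035]] 81.30790386597108 [array([4.71141046e-05, 1.46131522e-01]), array([-0.00314079, -0.13790588])]
```

The centre is at -114 mm. The angle reads within about 3° of square, but the corner readings scatter, so I'll push another 4 mm with both fingertips to make sure it is flush.

Emit:
step_arm --pt "0 0 2 0 0 0 85" --pt "0 0 4 0 0 0 85" --pt "0 0 5 0 0 0 85" --pt "0 0 5.1 0 0 0 85" --pt "0.5 0 5.1 0 0 0 85" --pt "0.8 0 5.1 0 0 0 85"

```text
clock: 13.45
tcp_pos: [0.5061, -0.0645, 0.0081]
eef_rot: [[0.99, -0.14, 0.003], [-0.14, -0.99, -0.001], [0.003, 0.0, -1.0]]
ft_force: [0.1, 0.4, -0.4]
width: 0.0854
grasp_force: 0.0
```

Emit:
step_arm --pt "0.1 0 0 0 0 0 85" --pt "0.16 0 0 0 0 0 85" --pt "0.22 0 0 0 0 0 85" --pt "0.28 0 0 0 0 0 85"

```text
clock: 13.95
tcp_pos: [0.5103, -0.065, 0.0067]
eef_rot: [[0.99, -0.14, -0.003], [-0.14, -0.99, 0.0], [-0.003, -0.0, -1.0]]
ft_force: [-7.1, -1.0, 4.3]
width: 0.0849
grasp_force: 3.2
```

```bash
python3 -c "
from h import *
s=r.observe();print(inF(s['tcp_pos']),s['ft_force'],s['moment']);to()"
```

```text
[-0.17175019 -0.03010734] [-7.13252816 -1.0350922   4.2611292 ] [-0.3049337   0.98609027 -0.26991478]
t 13.95 tcp [ 0.5103 -0.065   0.0067] yaw_y -98.0
```

Emit:
step_arm --pt "0.04 0 -0.05 0 0 0 85" --pt "0.08 0 -0.05 0 0 0 85" --pt "0.08 0 -0.05 0 0 0 85"

```text
clock: 14.32
tcp_pos: [0.514, -0.0655, 0.0083]
eef_rot: [[0.99, -0.14, -0.0], [-0.14, -0.99, 0.0], [-0.0, -0.0, -1.0]]
ft_force: [-4.7, -0.8, 1.8]
width: 0.085
grasp_force: 2.0
```

Emit:
step_arm --pt "-0.3 0 -0.1 0 0 0 85" --pt "-1 0 -0.1 0 0 0 85" --pt "-1 0 -2 0 0 0 85" --pt "-1 0 -4 0 0 0 85" --pt "-1 0 -5 0 0 0 85" --pt "-1 0 -5 0 0 0 85"

```text
clock: 15.08
tcp_pos: [0.4859, -0.0615, 0.1608]
eef_rot: [[0.99, -0.139, 0.005], [-0.139, -0.99, -0.001], [0.005, 0.0, -1.0]]
ft_force: [0.4, 0.8, -0.9]
width: 0.0849
grasp_force: 0.0
```

```bash
python3 - <<'E'
from h import *
to(); side('/tmp/x.png'); d=np.load('side.npz'); i,K,T=d['i'],d['K'],d['T']
# left end of block: lines by LSD near the weight, projected to the z=.034 plane
g=cv2.cvtColor(i,cv2.COLOR_BGR2GRAY); x0,y0=230,185; 
L=cv2.createLineSegmentDetector().detect(cv2.resize(g[y0:y0+55,x0:x0+70],None,fx=3,fy=3,interpolation=2))[0][:,0]
for l in L:
    a=ray(l.reshape(2,2)/3+(x0,y0),K,T,.034); n=np.linalg.norm(a[1]-a[0])
    if n>.035: print(inF(a[0]).round(3),inF(a[1]).round(3),'ang to fence',round(np.degrees(np.arctan2(*(inF(a[1])-inF(a[0]))))%180,1))
E
```

```text
t 15.07 tcp [ 0.4859 -0.0615  0.1608] yaw_y -98.0
[-0.08  -0.146] [-0.121 -0.153] ang to fence 79.9
[-0.157 -0.094] [-0.166 -0.034] ang to fence 171.5
[ 0.    -0.059] [ 0.001 -0.138] ang to fence 179.8
[-0.065 -0.098] [-0.155 -0.096] ang to fence 91.1
[-0.003 -0.139] [-0.018 -0.077] ang to fence 166.0
[-0.061  0.072] [-0.064 -0.022] ang to fence 1.4
[-0.062 -0.027] [-0.067 -0.093] ang to fence 4.4
[-0.015 -0.08 ] [-0.016  0.004] ang to fence 179.2
[-0.18   0.096] [-0.144  0.103] ang to fence 80.0
[-0.134 -0.116] [-0.094 -0.105] ang to fence 74.8
[-0.155  0.015] [-0.155 -0.074] ang to fence 0.6
[-0.165 -0.029] [-0.164  0.026] ang to fence 0.6
```

```bash
python3 -c "
from station import close_job
print(close_job())"
```

```text
the job is handed in; nothing more can be done
None
```

I handed the job in at about 15 s of the 58 s: by my last camera measurement a long side of the weight faces the fence within about 1°, with a lane of about 63 mm and its centre about 30 mm from the fence's middle; no verdict came back.

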